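# Show the helper the misplaced slice on the drying tray

### The arm

A 6-joint arm with a two-finger parallel gripper is mounted at the origin on the work surface. World frame = base frame: x ahead of the robot, y to its left, z up, the work surface at z = 0. Lengths are in m, angles in rad, forces in N, time in s.
With the tool pointing down it reaches from about 0.35 to 0.875 m from the base axis. Payload 15.5 kg.
Tool frame: the origin (TCP) lies midway between the tips of the shut fingers; the grasp point (between the pads) lies robot.hold_point_z behind it (robot.hold_point_z is the distance from the TCP to the grasp point, in m); z points along the fingers, y is the line along which they close (so a half turn about z gives the same grasp; the last joint's range is limited). The gripper opens to 85 mm and grips with 20 to 120 N. Pads are 22 mm wide; open, the fingers measure 114 mm over their backs; the gripper's body (76 mm by 85 mm) begins 54 mm behind the grasp point. The pads swing forward as they close: fully open they stand 13 mm farther back than shut.
Start: joints at [1.05, 0.494, 1.345, -0, 1.302, -0.096], TCP at [0.258, 0.569, 0.231] pointing down, gripper open.
Joint ranges: [-2.91, 2.91], [-0.82, 2.16], [0.22, 2.67], [-1.22, 4.37], [0.12, 2.79], [-3.08, 3.08]. Speed limits (rad/s): [1.89, 1.89, 2.57, 3.01, 3.01, 3.01].

### API

Orientations are given as a rotation vector (axis times angle).
In Python, from station import robot gives the robot as it stands. Calls block until the motion is done:
- robot.goto(position, orientation): joint-space move of the TCP to a pose.
- robot.move_straight(position, rotation=None, rate=0.15, contact_N=None): straight line of the TCP; rotation=None keeps the orientation; rate is the mean speed in m/s. With contact_N (N) it stops when the force on the tool has changed by that much, and returns True; else False.
- robot.move_j(angles): joint-space move.
- robot.command_gripper(opening): opening from 0.0 (shut) to 1.0 (fully open); the grip force is fixed at half the most; returns when the fingers have stopped.
- robot.dwell(seconds).
- robot.ik(position, orientation): joint angles nearest the present ones, or None.
- robot.get_state(): the state.
- robot.snapshot(name): name is "scene" or "top"; returns a dict with "pixels" (420x560x3 uint8, blue, green, red), "fx", "fy", "cx", "cy" (pixels), "distortion" ([k1, k2, p1, p2, k3] as OpenCV has them; the pictures are not rectified), "world_to_cam" (4x4, takes a point from world to camera coordinates). Camera axes: x right, y up, looking along -z (the intrinsics and any distortion apply to the point x, -y, -z); pixel columns grow to the right and rows downward; lengths in m; the calibration is good to about 2 mm. A picture is of the moment at which its call begins. There is no depth.
A pose or a line that the arm cannot do raises robot.MotionError and nothing moves.
- robot.close_job(): hands the job in; it is judged then, once.
Trained networks look in a picture, given as the dict that the camera call returned (one of the last four; its "shot" number tells which), for a name from the list of things; names that differ only in an ending like _2 or _b are one class to them, and where a whole thing is asked for, a point or a joint stands for the part that bears it (a point fixed in the world has none). Each returns a list of dicts, best first, with "confidence" (0 to 1); they miss things now and then, are a little off and sometimes report something else, mostly with a low value. They report only what shows in the picture. A call takes as long as a camera call. They do not tell look-alikes from the thing itself.
- robot.look_for(picture, label): "centre" ([column, row] in pixels, amid what is visible of it).
- robot.masks_of(picture, label): "region" (420x560 bool, what is visible of it) and "centre" ([column, row] in pixels, amid what is visible of it).
- robot.place_of(picture, label): "centre" ([column, row] in pixels: a listed point, or the origin of a listed thing).
The state is a dict: "time_s": time; "joint_positions": joint angles; "dq": joint speeds; "tau": joint torques, N m; "tool_pos": TCP position; "eef_rot": TCP orientation; "contact_force": force on the tool from outside, world axes, zero at the start; "moment": the same for the moment, N m; "width": opening from 0.0 (shut) to 1.0 (fully open); "gripper_force": force on a finger pad.
Only numpy, scipy, OpenCV 4.12 (cv2) and the standard library are available. Lean on these libraries where they do the work, as an engineer would, in place of code of your own. Each camera call takes 0.05 s, during which the arm holds its last target. There are 200 camera calls.

### The job

One of the dried aubergine slices on the round bamboo tray has been laid on top of another one, where it will not dry, and one place in the two rows of four has been left bare. Show the helper what to put right: with the fingertips, point straight down at the middle of that upper slice from two or three centimetres above it and stay there for two seconds, lift well clear, then point in the same way at the middle of the bare place for two seconds, and draw back up, well clear of the tray. Touch and move nothing, and do not come down low over any other slice, so that there is no doubt which two are meant.

Things in the scene. Friction and masses are not known exactly. Their poses are not given: they have to be found in the camera images.
- tray: round woven bamboo drying tray, 420 mm across, standing still on the table; rim 47 mm high and about 25 mm thick, bound with green strapping. Origin: centre of its underside, on the table. The woven floor is flat, its top 10 mm above the origin. On the floor are eight places in two rows (at y = -58 and +58 mm in the tray's frame) of four (at x = -108, -36, +36, +108 mm), a slice's length along the tray's y. Turned up to 0.45 rad either way
- top_slice: the slice that lies wrongly on top of another one, askew across it: dried hard aubergine slice, loose, dark brown like all the others, 94 mm long (its y), 44 mm wide (its x), 11 mm thick, flat. Origin: centre of its underside; its upper face is 11 mm above that, 35 mm above the table. The only slice lying on another
- under_slice: the slice beneath top_slice, flat in one of the eight places: 96 x 44 mm, 14 mm thick, loose. Origin: centre of its underside, on the tray floor
- bare_place: the one of the eight places where no slice lies: bare woven floor with a flat slice-shaped light brown juice stain, 90 x 40 mm, long along its y. Origin: its centre, on the top of the tray floor (10 mm above the table), z up. Beside it lie slices 11 mm high, and an end of top_slice (upper face 25 mm above the floor) may come within 20 mm of its centre
- brush: sauce brush with wooden handle, 160 mm long, loose, lying on the tray floor inside the rim beside the slices, handle to -x of the tray. Origin: centre of its underside
- mug: white mug, 80 mm across, 80 mm high, handle at its +y, loose on the table to the left of the tray. Origin: centre of its underside
- slice_1: a slice lying correctly, flat on the tray floor in one of the eight places: dark brown, 93 x 44 mm, 11 mm thick, long along its y, loose. Origin: centre of its underside, on the tray floor
- slice_2: a slice lying correctly, flat on the tray floor in one of the eight places: dark brown, 90 x 44 mm, 11 mm thick, long along its y, loose. Origin: centre of its underside, on the tray floor
- slice_3: a slice lying correctly, flat on the tray floor in one of the eight places: dark brown, 96 x 44 mm, 11 mm thick, long along its y, loose. Origin: centre of its underside, on the tray floor
- slice_4: a slice lying correctly, flat on the tray floor in one of the eight places: dark brown, 93 x 44 mm, 11 mm thick, long along its y, loose. Origin: centre of its underside, on the tray floor
- slice_5: a slice lying correctly, flat on the tray floor in one of the eight places: dark brown, 90 x 44 mm, 11 mm thick, long along its y, loose. Origin: centre of its underside, on the tray floor
- slice_6: a slice lying correctly, flat on the tray floor in one of the eight places: dark brown, 96 x 44 mm, 11 mm thick, long along its y, loose. Origin: centre of its underside, on the tray floor
There are look-alikes about, which are no part of the job. What is shaped like the under_slice but yellow is not meant.

How it is judged:
By the outcome, as a careful person would: the job done as asked, in the order asked, and still so for the second after the job is handed in, with the robot touching nothing.
It also fails if it takes over 42 s, if anything falls off the work surface, if the arm or the gripper's body presses on something with over 40 N, if the wrist force passes 120 N, or if a joint passes its speed limit or range.

## Working session

There is one attempt and no reset: what is moved stays moved. The work goes in short steps, each a Python script; the robot and the scene stay as the last script left them, time stands still between calls to the robot, and variables do not carry over. Pictures are saved under pics/ and viewed, at most 10 in all, crops included, and the job is handed in when it is done.

```bash
mkdir -p pics; cat > h.py <<'E'
import numpy as np, cv2
from station import robot
def ray(p,px,z):
    K=np.array([[p["fx"],0,p["cx"]],[0,p["fy"],p["cy"]],[0,0,1.]])
    u=cv2.undistortPoints(np.array([[px]],float),K,np.array(p["distortion"],float))[0,0]
    T=np.linalg.inv(np.array(p["world_to_cam"])); d=T[:3,:3]@[u[0],-u[1],-1]; o=T[:3,3]
    return o+d*(z-o[2])/d[2]
E
python3 - <<'E'
from h import *
for n in("top","scene"):
    p=robot.snapshot(n); cv2.imwrite(f"pics/{n}1.png",p["pixels"])
    for l,z in(("tray",0),("top_slice",.024),("under_slice",.01),("bare_place",.01),("slice_1",.01),("brush",.01),("mug",0)):
        for r in robot.place_of(p,l): print(n,l,np.round(r["centre"],1),round(r["confidence"],2),ray(p,r["centre"],z)[:2].round(4))
print(robot.get_state())
E
```

```text
top tray [395.5 194.7] 0.6 [ 0.5616 -0.0816]
top top_slice [354.5 238.5] 0.78 [0.4762 0.0088]
top under_slice [230.4 230.7] 0.95 [0.4985 0.2383]
top under_slice [244.1 125.1] 0.68 [0.7056 0.21  ]
top under_slice [254.3 302.1] 0.55 [0.3659 0.1963]
top under_slice [352.8 240.7] 0.54 [0.4735 0.0096]
top bare_place [436.9 150.9] 0.92 [ 0.6464 -0.1704]
top slice_1 [418.5 220.9] 0.88 [ 0.5075 -0.1201]
top slice_1 [368.5 205. ] 0.85 [ 0.5408 -0.0245]
top slice_1 [426.3 182.1] 0.81 [ 0.5833 -0.1424]
top slice_1 [371.4 168.1] 0.8 [ 0.6133 -0.035 ]
top slice_1 [416.4 256.4] 0.8 [ 0.4399 -0.1107]
top slice_1 [375.9 131.7] 0.76 [ 0.6874 -0.0494]
top brush [316.5 179.8] 0.92 [0.5922 0.073 ]
top mug [141.9 182.9] 0.55 [0.5969 0.4108]
scene tray [162.1 214.7] 0.85 [ 0.5624 -0.0789]
scene top_slice [216.3 179.7] 0.82 [0.4638 0.0122]
scene under_slice [291.4 290. ] 0.93 [0.716  0.2152]
scene under_slice [322.6 212.3] 0.65 [0.5132 0.2473]
scene under_slice [307.7 169. ] 0.62 [0.38   0.1991]
scene under_slice [213.9 188.2] 0.49 [0.4761 0.0088]
scene under_slice [105.7 240.5] 0.25 [ 0.6575 -0.1571]
scen
[... 469 characters left out ...]
.6 [ 0.5579 -0.0751]
{'time_s': 0.8, 'joint_positions': array([ 1.05053198e+00,  4.93565595e-01,  1.34555700e+00,  2.14089059e-05,
        1.30249000e+00, -9.54789986e-02]), 'dq': array([-0.00090282, -0.00069618,  0.00013995, -0.00026356, -0.00198117,
       -0.00045949]), 'tau': array([-1.18106134e-03, -8.81965327e+01, -3.84255123e+01, -6.60200385e-04,
        7.68863792e-04,  1.97737199e-05]), 'tool_pos': array([0.25754448, 0.56944216, 0.23127903]), 'eef_rot': array([-6.62249171e-01, -3.07097198e+00,  2.00138697e-05]), 'contact_force': array([ 1.39443958, -0.13157118,  0.06782926]), 'moment': array([-0.02643866, -0.03602011,  0.01110959]), 'gripper_force': 0.0, 'width': 0.9969235028908016}
```

View pics/top1.png

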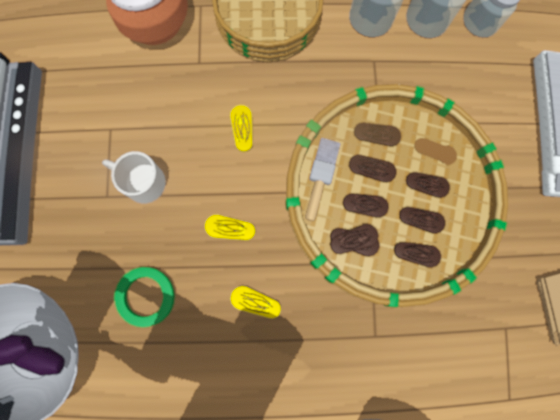

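View pics/scene1.png

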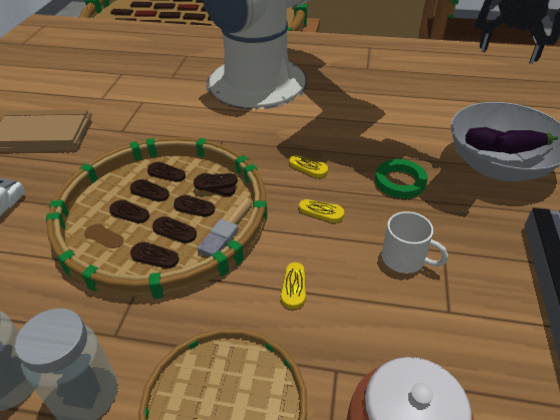

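The top view shows the doubled slices at about (354,239) and the bare stain at (436,151). The scene view agrees, with the pair at (215,183) and the stain at (105,238). I'll fit the slice grid and check the upper slice's centre on enlarged crops.

```bash
python3 - <<'E'
from h import *
from scipy.optimize import least_squares
obs=[];
G=np.array([[x,y] for x in(-.108,-.036,.036,.108) for y in(-.058,.058)])
ims=[]
for n,c in(("top",(354,239)),("scene",(215,183))):
    p=robot.snapshot(n)
    S=[ray(p,r["centre"],.01)[:2] for r in robot.place_of(p,"slice_1") if r["confidence"]>.5]
    B=[ray(p,r["centre"],.01)[:2] for r in robot.place_of(p,"bare_place")[:1]]
    obs+=S+B
    for r in robot.masks_of(p,"top_slice")[:2]:
        m=r["region"].astype(np.uint8); rr=cv2.minAreaRect(np.argwhere(m)[:,::-1].astype(np.float32))
        ctr=np.argwhere(m)[:,::-1].mean(0)
        w=np.array([ray(p,q[::-1],.033)[:2] for q in np.argwhere(m)])
        print(n,"mask",m.sum(),round(r["confidence"],2),rr,ray(p,ctr,.033)[:2].round(4),cv2.minAreaRect(w.astype(np.float32)*1000))
    for r in robot.place_of(p,"top_slice"): print(n,"origin",ray(p,r["centre"],.024)[:2].round(4),round(r["confidence"],2))
    x,y=c; k=p["pixels"][y-28:y+28,x-37:x+38]; ims.append(cv2.resize(k,(400,300),interpolation=cv2.INTER_CUBIC))
cv2.imwrite("pics/crop1.png",np.hstack(ims))
obs=np.array(obs)
def g(q): c,s=np.cos(q[2]),np.sin(q[2]); return G@np.array([[c,s],[-s,c]])+q[:2]
def f(q): return np.min(np.linalg.norm(obs[:,None]-g(q)[None],axis=2),axis=1)
best=min((least_squares(lambda q:f(q),[.562,-.08,a]) for a in np.arange(-3.1,3.2,.15)),key=lambda r:r.cost)
print(best.x,f(best.x).round(4)); print(g(best.x).round(4))
E
```

```text
top mask 963 0.77 ((353.81036376953125, 240.27589416503906), (23.026222229003906, 49.20926284790039), 68.19859313964844) [0.4738 0.0114] ((472.1761474609375, 11.648365020751953), (42.01918411254883, 91.49901580810547), 19.888896942138672)
top origin [0.476  0.0139] 0.92
scene mask 583 0.79 ((215.4844512939453, 180.7509765625), (15.033166885375977, 43.290531158447266), 86.42366790771484) [0.477  0.0144] ((477.050537109375, 15.124992370605469), (49.272830963134766, 90.85669708251953), 14.63565444946289)
scene mask 209 0.16 ((217.80001831054688, 186.89999389648438), (33.541019439697266, 16.099689483642578), 26.56505012512207) [0.5041 0.0379] ((492.93353271484375, 19.64370346069336), (89.60624694824219, 43.33396911621094), 63.50535583496094)
scene origin [0.4688 0.0184] 0.69
[ 0.56356853 -0.07868552 -0.23568748] [0.0036 0.0026 0.0015 0.0073 0.0051 0.0021 0.0062 0.0079 0.0093 0.0106
 0.0084 0.0157]
[[ 0.445  -0.1099]
 [ 0.4721  0.0029]
 [ 0.515  -0.1267]
 [ 0.5421 -0.0139]
 [ 0.585  -0.1435]
 [ 0.6121 -0.0307]
 [ 0.655  -0.1603]
 [ 0.6821 -0.0475]]
```

View pics/crop1.png

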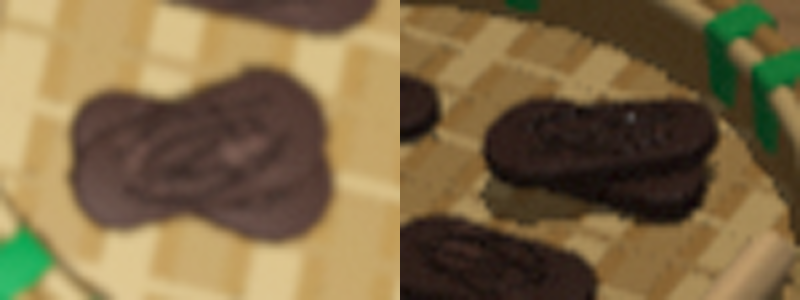

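```bash
python3 - <<'E'
from h import *
B=[]
for n in("top","scene"):
    p=robot.snapshot(n)
    for r in robot.masks_of(p,"bare_place")[:1]:
        w=np.array([ray(p,q[::-1],.01)[:2] for q in np.argwhere(r["region"])])
        print(n,round(r["confidence"],2),w.mean(0).round(4),cv2.minAreaRect(w.astype(np.float32)*1000))
    if n=="top": print("upper mid",[ray(p,(354.5,239.9),z)[:2].round(4) for z in(.03,.035)])
    else: print("upper mid",ray(p,(215.5,180.5),.033)[:2].round(4))
robot.command_gripper(0.0)
st=robot.get_state(); rot=st["eef_rot"]
for P in((.474,.012,.25),(.65,-.163,.25),(.65,-.163,.035)):
    print(robot.ik(P,rot))
print(st["time_s"],st["tool_pos"],robot.hold_point_z)
E
```

```text
top 0.84 [ 0.6467 -0.1696] ((648.7972412109375, -169.36764526367188), (91.30789947509766, 39.71161651611328), 64.07075500488281)
upper mid [array([0.473 , 0.0101]), array([0.4725, 0.011 ])]
scene 0.7 [ 0.645  -0.1669] ((644.3745727539062, -166.57276916503906), (95.13512420654297, 38.54851150512695), 69.68315887451172)
upper mid [0.4767 0.015 ]
[-1.00718751e-01  2.60763252e-01  1.67686335e+00 -2.55878698e-06
  1.20400836e+00 -1.24668849e+00]
[-3.34752573e-01  5.44079063e-01  1.19864219e+00 -1.23148318e-05
  1.39891200e+00 -1.48072113e+00]
[-3.34752573e-01  7.71935186e-01  1.39722202e+00 -1.46842725e-05
  9.72476042e-01 -1.48071496e+00]
2.2667 [0.25755642 0.56945895 0.23126939] 0.0187
```

```bash
python3 - <<'E'
from h import *
rot=robot.get_state()["eef_rot"]
a=(.4745,.0125); b=(.6465,-.168)
robot.goto([*a,.25],rot)
robot.move_straight([*a,.060],rate=.1)
robot.dwell(2.5)
p=robot.snapshot("scene"); cv2.imwrite("pics/s2.png",cv2.resize(p["pixels"][120:330,20:300],None,fx=2.5,fy=2.5))
s=robot.get_state(); print(s["time_s"],s["tool_pos"],s["contact_force"])
robot.move_straight([*a,.25],rate=.15)
E
```

```text
9.0083 [0.47451686 0.01249308 0.05999747] [ 1.3338928  -0.04924924 -0.07741039]
```

View pics/s2.png

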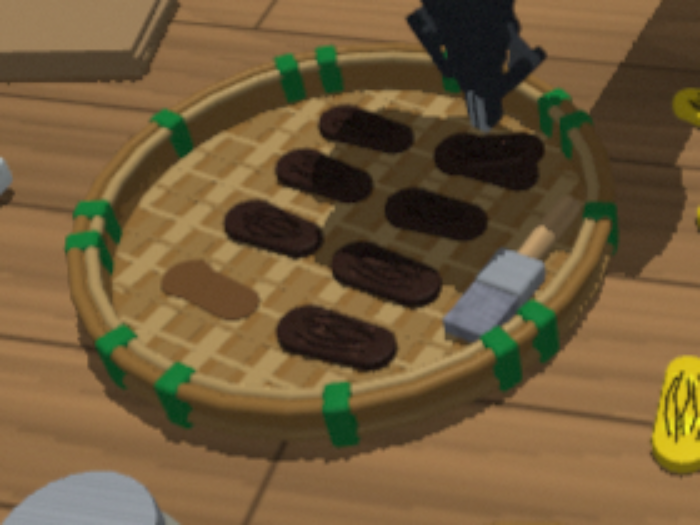

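The picture shows the fingertips at crop (480,128), just above the upper slice, whose middle is near (489,152). Nothing is touched, so I go on to the bare place.

```bash
python3 - <<'E'
from h import *
rot=robot.get_state()["eef_rot"]
b=(.6465,-.168)
robot.goto([*b,.25],rot)
robot.move_straight([*b,.035],rate=.1)
robot.dwell(2.5)
p=robot.snapshot("scene"); cv2.imwrite("pics/s3.png",cv2.resize(p["pixels"][120:330,20:300],None,fx=2.5,fy=2.5))
s=robot.get_state(); print(s["time_s"],s["tool_pos"],s["contact_force"])
robot.move_straight([*b,.27],rate=.15)
print(robot.get_state()["time_s"])
E
```

```text
16.2583 [ 0.64650815 -0.1680254   0.03501017] [-0.05603175  0.5582699   0.0287534 ]
17.975
```

View pics/s3.png

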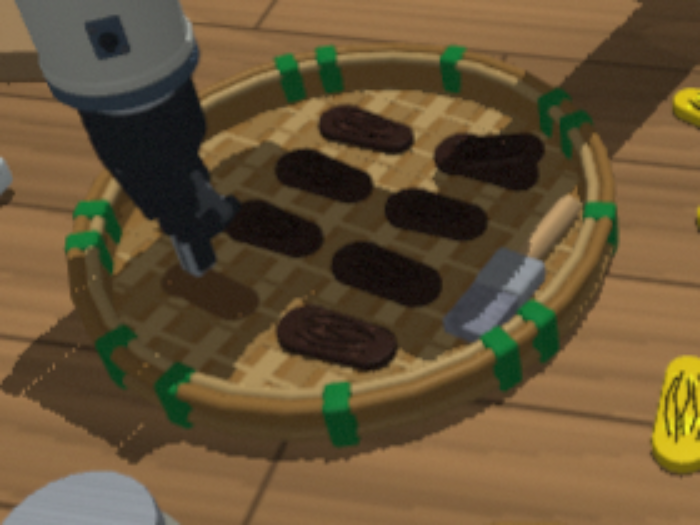

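The fingertips, at crop (200,270), stand just above the stain, whose middle is near (210,290). No slice has moved.

```bash
python3 -c "
from station import robot
print(robot.close_job())"
```

```text
the job is handed in; nothing more can be done
None
```

The job is handed in: the arm pointed for 2.5 s at the middle of the upper slice and then of the bare place, 25 mm above each, drew back to 0.27 m without touching or moving anything I could see, and finished at about 18 s.

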